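# Clip a steel bar into the marking press and stamp its end

## Robot

A 7-joint arm with a two-finger parallel gripper is mounted at the origin on the work surface. World frame = base frame: x ahead of the robot, y to its left, z up, the work surface at z = 0. Lengths are in m, angles in rad, forces in N, time in s.
With the tool pointing down it reaches from about 0.4 to 0.925 m from the base axis. Payload 4.1 kg.
Tool frame: the origin (TCP) lies at the very end of the fingers, on their centre line; the grasp point (between the pads) lies 19 mm behind it; z points along the fingers, y is the line along which they close (so a half turn about z gives the same grasp; the last joint's range is limited). The gripper opens to 85 mm and grips with 20 to 120 N. Pads are 22 mm wide; open, the fingers measure 114 mm over their backs; the gripper's body (76 mm by 85 mm) begins 54 mm behind the grasp point. The pads swing forward as they close: fully open they stand 13 mm farther back than shut.
Start: joints at [1.228, 0.398, 0.045, 1.537, -0.019, 1.207, -0.051], TCP at [0.157, -0.631, 0.231] pointing down, gripper open.
Joint ranges: [-2.82, 2.82], [-0.49, 2.23], [-1.37, 1.46], [0, 2.46], [-1.36, 4.5], [0.23, 2], [-2.94, 2.94]. Speed limits (rad/s): [2.57, 2.57, 3.14, 3.14, 3.14, 3.14, 3.14].

## Interface

Orientations are given as a unit quaternion [w, x, y, z].
In Python, from rig import ctrl gives the robot as it stands.
- The arm moves only by the shell command python3 -m crank 'ROWS'. ROWS is text: rows parted by semicolons, each of 7 numbers parted by spaces: the turn, a rotation vector about the tool's x, y, z in degrees, then the shift along the tool's x, y, z in cm, then the opening, from -1 (shut) to 1 (fully open). In form: ax ay az x y z grip; .... A call has 1 to 12 rows; each row shifts and turns the commanded pose from where the row before left it, along the tool's axes as they then stand; what a row does not reach is not made up. A row lasts 1/8 s, in which the tool goes at most 62.5 mm and 10.7 degrees, less where a joint would pass 70% of its speed; a pose out of reach is approached as far as the arm can. A call with a gripper value outside its range is refused whole. The fingers move at their own pace and stop on an object; the grip force is fixed at half the most. Time passes only in rows, so rows that do not move let the fingers close. It gives the time, the measured TCP pose, the force, the opening and the grip force at its end, in the units of the state.
- ctrl.sense(): the state, without advancing time (a new reading comes with each control period).
- ctrl.grab_frame(name): name is "scene" or "top" or "wrist"; returns (picture, depth): 384x512x3 uint8, red, green, blue; 384x512 float32, m along the optical axis (not along the pixel's ray), 0 where there is no reading.
- ctrl.camera_params(name): a dict with "fx", "fy", "cx", "cy" (pixels), "rvec" (rotation vector, rad) and "tvec" (3), from world to camera coordinates, as OpenCV has them. Camera axes: x right, y down, z forward; pixel columns grow to the right and rows downward; lengths in m; the calibration is good to about 2 mm. A picture is of the moment at which its call begins: read the wrist's pose just before it. camera_params takes no time and is no camera call; for the wrist camera it gives the pose at the moment of the call.
- ctrl.hand_in(): hands the job in; it is judged then, once.
The state is a dict: "time": time; "q": joint angles; "joint_velocities": joint speeds; "effort": joint torques, N m; "tool_pos": TCP position; "eef_rot": TCP orientation; "wrist_force": force on the tool from outside, world axes, zero at the start; "torque": the same for the moment, N m; "gripper_width": finger opening in m; "gripper_force": force on a finger pad.
Only numpy, scipy, OpenCV 4.12 (cv2) and the standard library are available. Lean on these libraries where they do the work, as an engineer would, in place of code of your own. Each camera call takes 0.05 s, during which the arm holds its last target. There are 200 camera calls.

## Task

Stamp the loose steel bar: lay it in the lever press, one end on the anvil right across beneath the stamp, and push it down past the sprung jaw until it sits fully in the fork clip. Then swing the lever down to its stop with the bar clipped in, and let the lever return fully up, leaving the bar in the clip. Leave the other things on the desk where they are.

Things in the scene. Friction and masses are not known exactly. Their poses are not given: they have to be found in the camera images.
- rod: plain round steel bar, 14 mm diameter, 220 mm long, 0.26 kg, both ends alike; lies flat on the desk to the left or the right of the press. Origin at the middle of its axis, x along the bar.
- press: grey hand lever marking press, fixed to the desk. Origin on the desk under the anvil; its y runs along the bar's place, its -x faces the robot. Base plate 12 mm thick, x -55 to 135, y -170 to 60 mm. Between anvil and clip (y -25 to -125 mm) only the base plate lies under the bar, so fingers can hold it there.
- anvil (a point): middle of the anvil's flat top, press frame (0, 0, 43) mm. Steel block 50 x 46 mm; low flared shoulders start 9 mm either side of the bar's line and reach 52 mm height. Beyond it, at y +30 mm, stands an end stop plate, 52 mm high.
- clip (a point): seated bar's axis in the fork clip, press frame (0, -135, 50) mm. The fork is 14 mm long in y; floor 43 mm high; rear upright with its face at x +8 mm, flaring back above 62 mm, top 75 mm high; in front of it the sprung jaw. The bar is pushed down into it from above.
- stamp (a point): middle of the stamp's lower face: 26 x 30 mm steel block under the lever, over the anvil. With the lever up its lowest edge is 125 mm above the desk: bring the bar in under it level from the front (press -x), bar axis 85 to 105 mm high, then lower it.
- press_seat (a point): where the middle of the bar's axis should be when it is clipped in: press frame (0, -92, 50) mm, axes as the press. The bar then lies along y with its inner end at y +18 mm in the press frame, 3 mm beyond the stamp's far edge; ends from y 0 to the stop plate are good. Fully seated the axis is 50 mm high.
- jaw (a joint): the sprung jaw of the fork clip, a 14 mm wide steel strip with a rounded nose (nose at x -6.5, z 58 mm, r 3 mm; lead-in plate above it slopes out to the front, top 68 mm high). Hinged low at its foot; 0 = closed (its nose over the seated bar), grows as it is pushed out to the front, about 0.1 as the bar passes (6 to 12 N).
- lever (a joint): hand lever, hinged at the rear of the press about the press's y axis; 0 = fully up (sprung), 0.75 rad = at its stop, level, the stamp on the bar. Needs about 6 to 10 N at the handle. Grows as the handle comes down.
- lever_hinge (a point): the lever's hinge axis: press frame (100, 0, 90) mm; axes as the press.
- handle (a point): middle of the lever's black cross handle: cylinder 26 mm in diameter, 100 mm long, parallel to the press's y (from y -20 to +80 mm), 250 mm from the hinge axis. With the lever up it is 260 mm above the desk at press x -83 mm; at the stop 90 mm high at x -150 mm.
- screwdriver: screwdriver lying on the desk to one side of the press, about 200 mm long; leave it where it is. Origin under its middle.
- mug: white mug, 80 mm across and 95 mm high; leave it where it is. Origin under its middle.
- jar: amber jar with black cap, 60 mm across, 75 mm high; leave it where it is. Origin under its middle.
- tape: roll of black tape lying flat, 90 mm across, 24 mm high; leave it where it is. Origin under its middle.
- bearing: steel ring, 48 mm across, 14 mm high, lying flat between robot and press; leave it where it is. Origin under its middle.
- tray: clear open plastic tray, 130 x 100 x 45 mm; leave it where it is. Origin under its middle.
- battery: black battery pack, 75 x 110 x 60 mm; leave it where it is. Origin under its middle.
Things that resemble listed ones, but are neither listed nor needed, are in the scene too. Several things have the shape of the rod; the one meant has the colours described above.

How it is judged:
On the way, in this order (a step that is already met when the one before it is completed fails the run):
1. the bar is pushed fully into the fork clip, its end beneath the raised stamp (x of rod in the frame of press_seat between -0.004 and 0.004 m and y of rod in the frame of press_seat between -0.018 and 0.012 m and z of rod in the frame of press_seat between -0.004 and 0.004 m and angle between the x axis of rod and the y axis of press, either way round below 0.05 rad and value of joint lever below 0.3 rad), for 0.2 s.
2. the lever is swung to its stop with the bar clipped in (x of rod in the frame of press_seat between -0.004 and 0.004 m and y of rod in the frame of press_seat between -0.018 and 0.012 m and z of rod in the frame of press_seat between -0.004 and 0.004 m and angle between the x axis of rod and the y axis of press, either way round below 0.05 rad and value of joint lever above 0.71 rad), for 0.1 s.
At the end, for the whole second after the job is handed in: Bar at rest in the clip: middle within 4 mm of the seat sideways and in height, inner end between press y 0 and the stop plate, within 0.05 rad of the press y. The lever has been to its stop (over 0.71 rad) with the bar in, and is back up (under 0.06) (x of rod in the frame of press_seat between -0.004 and 0.004 m and y of rod in the frame of press_seat between -0.018 and 0.012 m and z of rod in the frame of press_seat between -0.004 and 0.004 m and angle between the x axis of rod and the y axis of press, either way round below 0.05 rad and value of joint lever below 0.06 rad and linear speed of rod below 0.02 m/s); the robot touches nothing.
It fails at once if another thing on the desk is shoved more than 40 mm (distance of any of screwdriver, mug, jar, tape, bearing, tray, battery from where it was at the start of the episode above 0.04 m).
It also fails if it takes over 69 s, if anything falls off the work surface, if the arm or the gripper's body presses on something with over 40 N, if the wrist force passes 120 N, or if a joint passes its speed limit or range.

## Working session

There is one attempt and no reset: what is moved stays moved. The work goes in short steps, Python scripts to look and compute and a shell command to move; the robot and the scene stay as the last step left them, time stands still between calls to the robot, and variables do not carry over. Pictures are saved under pics/ and viewed, at most 11 in all, crops included, and the job is handed in when it is done.

```bash
ls; mkdir -p pics
cat > h.py <<'E'
import numpy as np, cv2, pickle
from rig import ctrl
def grab(n):
    p=ctrl.camera_params(n); im,d=ctrl.grab_frame(n); return im,d,p
def cloud(d,p):
    v,u=np.mgrid[:d.shape[0],:d.shape[1]]
    P=np.dstack([(u-p['cx'])/p['fx']*d,(v-p['cy'])/p['fy']*d,d])
    R=cv2.Rodrigues(np.array(p['rvec'],float))[0]
    return (P-np.array(p['tvec']).ravel())@R
def proj(X,p):
    K=np.array([[p['fx'],0,p['cx']],[0,p['fy'],p['cy']],[0,0,1]])
    return cv2.projectPoints(np.array(X,float).reshape(-1,1,3),np.array(p['rvec'],float),np.array(p['tvec'],float),K,None)[0][:,0]
E
python3 - <<'E'
from h import *
for n in("top","scene"):
    im,d,p=grab(n); pickle.dump((im,d,p),open(n+'.pkl','wb'))
    cv2.imwrite(f'pics/{n}0.png',cv2.resize(im[:,:,::-1],(800,600)))
    print(n,{k:np.round(v,3) for k,v in p.items()})
print(ctrl.sense())
E
```

```text
pics
top {'fx': np.float64(394.047), 'fy': np.float64(394.047), 'cx': np.float64(256.076), 'cy': np.float64(192.612), 'rvec': array([ 2.16 , -2.141,  0.148]), 'tvec': array([0.017, 0.507, 1.387])}
scene {'fx': np.float64(416.872), 'fy': np.float64(416.872), 'cx': np.float64(259.67), 'cy': np.float64(189.234), 'rvec': array([ 1.784,  1.479, -0.774]), 'tvec': array([-0.096, -0.147,  2.063])}
{'time': 0.1, 'q': array([ 1.22803065,  0.39908246,  0.04503958,  1.53773014, -0.01870604,
        1.20688424, -0.05069314]), 'joint_velocities': array([ 0.00084851, -0.00121781,  0.000573  , -0.00332738,  0.00039232,
        0.00031242,  0.00101147]), 'effort': array([ 3.37369507e-03, -4.76261365e+01,  1.36975218e+00, -2.54948866e+01,
        1.19191737e-02,  5.03500924e-03, -1.60329925e-06]), 'tool_pos': array([ 0.15677535, -0.63024227,  0.230401  ]), 'eef_rot': array([-8.26444487e-04,  9.92574185e-01,  1.21637901e-01, -1.57550440e-04]), 'wrist_force': array([-0.75813254, -0.61462567, -0.11679483]), 'torque': array([ 6.74165302e-02, -2.91584021e-02,  2.69176631e-05]), 'gripper_force': 0.0, 'gripper_width': 0.08554476011419425}
```

View pics/top0.png

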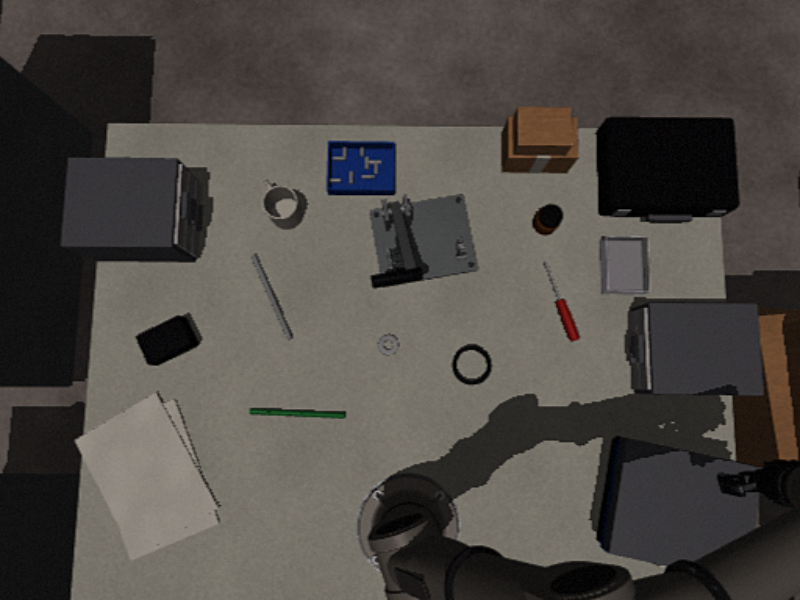

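View pics/scene0.png

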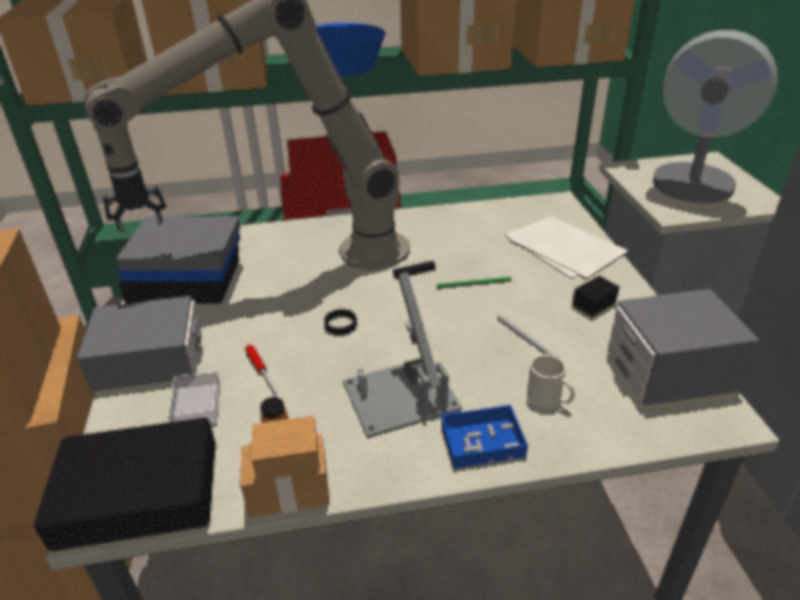

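The top view (800 px scale) shows the steel bar from (255,256) to (290,337), with the press around (424,238) and its clip at (462,248). The lever points towards the robot, with its handle at (397,276). The green bar is a decoy.

Run:
```python
from h import *
im,d,p=pickle.load(open('top.pkl','rb'))
P=cloud(d,p); s=512/800
def box(a,b,c,e): 
    m=np.zeros(d.shape,bool); m[int(b*s):int(e*s),int(a*s):int(c*s)]=1; return m
# rod
desk=P[box(300,230,350,400)]; print('desk z',np.median(desk[:,2]),desk[:,2].std())
g=cv2.cvtColor(im,cv2.COLOR_RGB2GRAY).astype(int)
def ray(u,v,z):
    R=cv2.Rodrigues(np.array(p['rvec'],float))[0];t=np.array(p['tvec']).ravel()
    c=-R.T@t; r=R.T@np.array([(u-p['cx'])/p['fx'],(v-p['cy'])/p['fy'],1]); return c+r*(z-c[2])/r[2]
b=box(235,240,310,350)
m=b&(abs(g-np.median(g[b]))>22)
n,l,st,_=cv2.connectedComponentsWithStats(m.astype(np.uint8)); k=1+np.argmax(st[1:,4]); m=l==k
print('rod px',st[k]); v,u=np.nonzero(m)
print('rod heights',np.percentile(P[m][:,2],[5,50,95]))
r=cv2.minAreaRect(np.c_[u,v].astype(np.float32)); bp=cv2.boxPoints(r)
W=np.array([ray(*q,0.007) for q in bp]); print(np.round(W,4)); print('c',W.mean(0),[np.linalg.norm(W[i]-W[i-1]) for i in range(4)])
# press plate: grey, from cloud
b=box(350,180,500,300); z=P[...,2]
hsv=cv2.cvtColor(im,cv2.COLOR_RGB2HSV)
m=b&(z>0.004)&(z<0.2)
crop=cv2.resize(im[100:200,215:325,::-1],None,fx=5,fy=5,interpolation=cv2.INTER_CUBIC)
zc=cv2.resize(np.uint8(np.clip(z[100:200,215:325]/0.15,0,1)*255),None,fx=2.2,fy=5,interpolation=0)
cv2.imwrite('pics/press.png',np.hstack([crop,cv2.cvtColor(zc,cv2.COLOR_GRAY2BGR)]))
```

```text
desk z 0.00040148707080549944 0.09757229228447224
rod px [161 162  27  56 182]
rod heights [-0.00253312  0.01082288  0.01677443]
[[0.617  0.3795 0.007 ]
 [0.6247 0.363  0.007 ]
 [0.4237 0.2676 0.007 ]
 [0.4163 0.2838 0.007 ]]
c [0.5204235  0.32348316 0.007     ] [np.float64(0.22231873453893283), np.float64(0.018249729008978127), np.float64(0.22247298615842195), np.float64(0.017908559160495146)]
```

View pics/press.png

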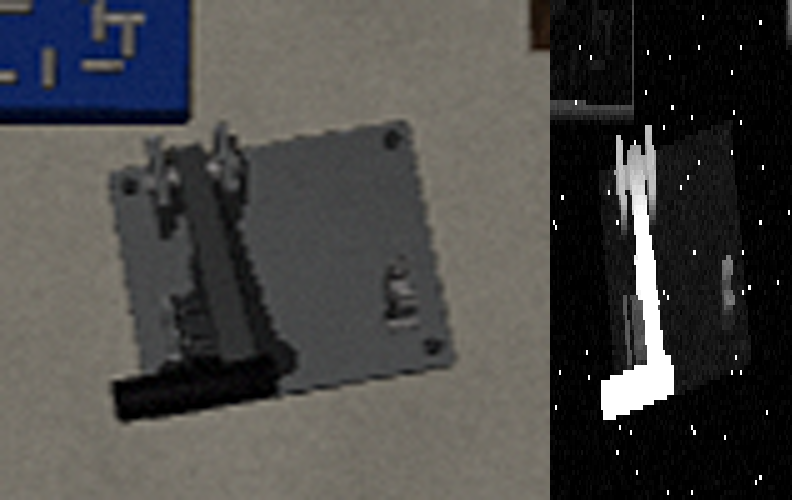

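The crop shows plate corners at TL (108,175), TR (408,122) and BR (455,362); BL is hidden under the handle. The clip is at (400,295) and the anvil at (190,325). Next I fit the plate edges.

```bash
cat > press.py <<'E'
from h import *
def ray(u,v,z,p):
    R=cv2.Rodrigues(np.array(p['rvec'],float))[0];t=np.array(p['tvec']).ravel()
    c=-R.T@t; r=R.T@np.array([(u-p['cx'])/p['fx'],(v-p['cy'])/p['fy'],1]); return c+r*(z-c[2])/r[2]
E
python3 - <<'E'
from press import *
im,d,p=pickle.load(open('top.pkl','rb'))
g=cv2.GaussianBlur(cv2.cvtColor(im,cv2.COLOR_RGB2GRAY),(3,3),0).astype(float)
from scipy.ndimage import map_coordinates
o=np.array([215,100.])
C={'TL':(108,175),'TR':(408,122),'BR':(455,362),'BL':(155,415)}
C={k:o+np.array(v)/5 for k,v in C.items()}; cen=sum(C.values())/4
def edge(a,b,ts):
    A,B=C[a],C[b]; n=np.array([-(B-A)[1],(B-A)[0]]); n/=np.linalg.norm(n)
    if n@(cen-A)>0:n=-n
    s=np.arange(-5,5.01,.1); pts=[]
    for t in ts:
        q=A+(B-A)*t+s[:,None]*n
        f=map_coordinates(g,[q[:,1],q[:,0]],order=1); lo=np.median(f[:20]);hi=np.median(f[-20:])
        if hi-lo<20: continue
        i=np.argmax(f>(lo+hi)/2); pts.append(ray(*q[i],0.012,p)[:2])
    pts=np.array(pts)
    for _ in range(3):
        vx,vy,x,y=cv2.fitLine(pts.astype(np.float32),cv2.DIST_HUBER,0,.001,.001).ravel()
        r=abs((pts-[x,y])@[-vy,vx]); pts=pts[r<max(.002,2*np.median(r))]
    print(a,b,len(pts),'ang',np.degrees(np.arctan2(vy,vx)),'res',r.std()); return np.array([x,y]),np.array([vx,vy])
E={'r':edge('TR','BR',np.linspace(.1,.9,30)),'t':edge('TL','TR',np.linspace(.5,.95,20)),
   'b':edge('BL','BR',np.linspace(.5,.95,20)),'l':edge('TL','BL',np.linspace(.1,.75,20))}
def X(a,b):
    t=np.linalg.solve(np.c_[E[a][1],-E[b][1]],E[b][0]-E[a][0]); return E[a][0]+t[0]*E[a][1]
c={k:X(*k) for k in('tl','tr','br','bl')}
for k in c: print(k,c[k])
# model fit: press coords
M=np.array([(135,60),(135,-170),(-55,-170),(-55,60)])/1e3
W=np.array([c[k] for k in('tl','tr','br','bl')])
mc,wc=M.mean(0),W.mean(0); H=(M-mc).T@(W-wc); U,S,V=np.linalg.svd(H); R=(U@V).T
th=np.arctan2(R[1,0],R[0,0]); t=wc-R@mc; print('yaw',np.degrees(th),'origin',t,'res',np.round(W-(M@R.T+t),4))
pickle.dump((th,t),open('pp.pkl','wb'))
for n in((0,-92),(0,-135),(0,0)): print(n,R@(np.array(n)/1e3)+t)
# depth check on clip top pixels
P=cloud(d,p); q=(P[...,:2]-t)@R; z=P[...,2]
m=(abs(q[...,1]+.135)<.012)&(abs(q[...,0])<.04)&(z>.03)&(z<.09)
print('clip',[tuple(np.round([*a,b],3)) for a,b in zip(q[m],z[m])])
for z0,pts in((.26,[(-.083,-.02),(-.083,.08)]),):
    print('handle px', (proj([[*(R@np.array(a)+t),z0] for a in pts],p)-o)*5)
im2,d2,p2=pickle.load(open('scene.pkl','rb'))
P=cloud(d2,p2); q=(P[...,:2]-t)@R; z=P[...,2]
m=(abs(q[...,1]+.135)<.015)&(abs(q[...,0])<.04)&(z>.05)&(z<.09)
print('clip scene',np.round(np.c_[q[m],z[m]].mean(0),3),m.sum())
E
```

```text
TR BR 29 ang 11.010305 res 0.00043873487041713906
TL TR 20 ang -79.83575 res 0.0004900593242587731
BL BR 20 ang -78.516464 res 0.000499637592517552
TL BL 20 ang 10.680678 res 0.00038831724043778167
tl [0.73249555 0.10027042]
tr [ 0.773273   -0.12717564]
br [ 0.585231  -0.1637624]
bl [0.5390055  0.06377767]
yaw 10.832741897506997 origin [0.60787724 0.01477971] res [[ 0.0033  0.0012]
 [ 0.0009 -0.0004]
 [-0.0006 -0.0012]
 [-0.0036  0.0004]]
(0, -92) [ 0.62516796 -0.07558085]
(0, -135) [ 0.63324949 -0.1178146 ]
(0, 0) [0.60787724 0.01477971]
clip [(np.float64(0.018), np.float64(-0.137), np.float64(0.075)), (np.float64(0.018), np.float64(-0.14), np.float64(0.075)), (np.float64(0.018), np.float64(-0.13), np.float64(0.068)), (np.float64(0.016), np.float64(-0.133), np.float64(0.073)), (np.float64(0.016), np.float64(-0.137), np.float64(0.068)), (np.float64(0.014), np.float64(-0.14), np.float64(0.074)), (np.float64(0.014), np.float64(-0.143), np.float64(0.074)), (np.float64(0.016), np.float64(-0.13), np.float64(0.06)), (np.float64(0.014), np.float64(-0.133), np.float64(0.067)), (np.float64(0.
[... 1978 characters left out ...]
.013), np.float64(-0.131), np.float64(0.069)), (np.float64(-0.014), np.float64(-0.134), np.float64(0.075)), (np.float64(-0.014), np.float64(-0.138), np.float64(0.07)), (np.float64(-0.014), np.float64(-0.142), np.float64(0.067)), (np.float64(-0.012), np.float64(-0.129), np.float64(0.053)), (np.float64(-0.011), np.float64(-0.134), np.float64(0.042)), (np.float64(-0.011), np.float64(-0.138), np.float64(0.042)), (np.float64(-0.011), np.float64(-0.142), np.float64(0.039)), (np.float64(-0.012), np.float64(-0.131), np.float64(0.033)), (np.float64(-0.012), np.float64(-0.135), np.float64(0.031))]
handle px [[274.19464795 374.84759269]
 [112.7828068  403.792458  ]]
clip scene [ 0.004 -0.138  0.062] 39
```

```bash
cat > go.py <<'E'
# usage: go.py x y z yaw_of_tool_y_deg -> remaining turn (deg) and shift (cm), tool axes
import sys
from h import *
from scipy.spatial.transform import Rotation as Ro
x,y,z,a=map(float,sys.argv[1:5]); s=ctrl.sense()
w=s['eef_rot']; R=Ro.from_quat([w[1],w[2],w[3],w[0]])
a=np.radians(a); Y=np.array([np.cos(a),np.sin(a),0]); Z=np.array([0,0,-1.]); T=Ro.from_matrix(np.c_[np.cross(Y,Z),Y,Z])
d=np.array([x,y,z])-s['tool_pos']
print('t',round(s['time'],2),'turn',np.round((R.inv()*T).as_rotvec(degrees=True),2),'shift now',np.round(R.inv().apply(d)*100,2),'shift after turn',np.round(T.inv().apply(d)*100,2),'F',np.round(s['wrist_force'],1),'q',np.round(s['q'],2))
E
python3 go.py 0.42 -0.25 0.36 -64.6; python3 go.py 0.505 0.316 0.1 -64.6
```

```text
t 0.1 turn [ -0.1   -0.   -11.43] shift now [ 34.72 -30.56 -12.91] shift after turn [ 40.09 -23.06 -12.96] F [-0.8 -0.6 -0.1] q [ 1.23  0.4   0.05  1.54 -0.02  1.21 -0.05]
t 0.1 turn [ -0.1   -0.   -11.43] shift now [ 56.64 -83.39  13.17] shift after turn [ 72.04 -70.54  13.04] F [-0.8 -0.6 -0.1] q [ 1.23  0.4   0.05  1.54 -0.02  1.21 -0.05]
```

```bash
python3 -m crank '0 0 -6 0 0 -6 1; 0 0 -5.4 0 0 -6 1; 0 0 0 5 -2.9 0 1; 0 0 0 5 -2.9 0 1; 0 0 0 5 -2.9 0 1; 0 0 0 5 -2.9 0 1; 0 0 0 5 -2.9 0 1; 0 0 0 5 -2.9 0 1; 0 0 0 5 -2.9 0 1; 0 0 0 5 -2.9 0 1; 0 0 0 0 0 0 1; 0 0 0 0 0 0 1'; python3 go.py 0.505 0.316 0.1 -64.6
```

```text
time: 1.6
tool_pos: [0.4184, -0.2502, 0.3509]
eef_rot: [0.0, 0.976, 0.22, -0.001]
wrist_force: [-0.1, -0.3, 0.8]
gripper_width: 0.0854
gripper_force: 0.0
t 1.6 turn [-0.    0.07 -0.04] shift now [ 32.11 -47.46  25.06] shift after turn [ 32.11 -47.44  25.09] F [-0.1 -0.3  0.8] q [ 0.76  0.04 -0.32  1.72  0.01  1.38 -0.69]
```

```bash
python3 -m crank '0 0 0 3.2 -4.74 0 1; 0 0 0 3.2 -4.74 0 1; 0 0 0 3.2 -4.74 0 1; 0 0 0 3.2 -4.74 0 1; 0 0 0 3.2 -4.74 0 1; 0 0 0 3.2 -4.74 0 1; 0 0 0 3.2 -4.74 0 1; 0 0 0 3.2 -4.74 2 1; 0 0 0 3.2 -4.74 5 1; 0 0 0 3.2 -4.74 5 1; 0 0 0 0 0 3 1; 0 0 0 0 0 0 1'; python3 go.py 0.505 0.316 0.003 -64.6
python3 - <<'E'
from h import *
im,d,p=grab('wrist'); pickle.dump((im,d,p),open('w1.pkl','wb')); cv2.imwrite('pics/w1.png',im[:,:,::-1])
for e in((.42,.2757,.007),(.6208,.3712,.007),(.505,.3162,.007)): print(proj([e],p))
E
```

```text
time: 3.1
tool_pos: [0.5015, 0.2926, 0.2159]
eef_rot: [0.001, 0.976, 0.219, -0.003]
wrist_force: [0.2, -0.8, 1.3]
gripper_width: 0.0855
gripper_force: 0.0
t 3.1 turn [ 0.08  0.38 -0.16] shift now [ 1.45 -1.99 21.28] shift after turn [ 1.32 -1.96 21.29] F [ 0.2 -0.8  1.3] q [ 0.03  0.38 -0.81  1.7   0.29  1.19 -1.98]
[[242.71761887 223.03035418]]
[[239.30238051  51.71493664]]
[[241.36732983 157.8106121 ]]
```

View pics/w1.png

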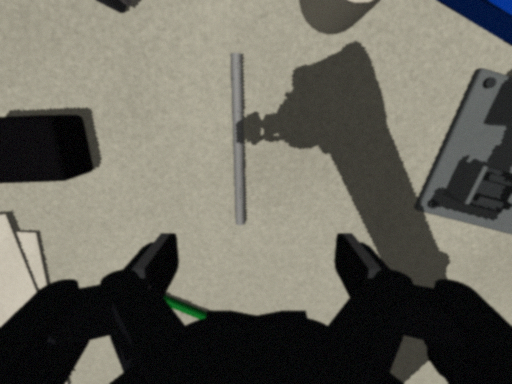

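The wrist view shows the bar from (236,53) to (240,223), within 3 px of the prediction, so I descend.

```bash
python3 -m crank '0 0.3 0 1.4 -2 0 1; 0 0 0 0 0 5 1; 0 0 0 0 0 5 1; 0 0 0 0 0 5 1; 0 0 0 0 0 3 1; 0 0 0 0 0 0 1; 0 0 0 0 0 0 1'; python3 go.py 0.505 0.316 0.004 -64.6
```

```text
time: 4.03
tool_pos: [0.5091, 0.3204, 0.0414]
eef_rot: [-0.001, 0.976, 0.219, 0.005]
wrist_force: [-0.8, 0.3, 0.7]
gripper_width: 0.0853
gripper_force: 0.0
t 4.03 turn [ 0.   -0.53 -0.14] shift now [-0.59  0.22  3.74] shift after turn [-0.55  0.22  3.74] F [-0.8  0.3  0.7] q [-0.11  0.6  -0.7   1.82  0.49  0.89 -2.17]
```

```bash
python3 -m crank '0 -0.5 -0.1 -0.6 0.2 0 1; 0 0 0 0 0 2 1; 0 0 0 0 0 1.5 1; 0 0 0 0 0 0 1; 0 0 0 0 0 0 1'; python3 go.py 0.505 0.316 0.004 -64.6
```

```text
time: 4.65
tool_pos: [0.502, 0.3159, 0.0037]
eef_rot: [0.0, 0.975, 0.221, -0.002]
wrist_force: [0.2, 1.0, -0.1]
gripper_width: 0.0852
gripper_force: 0.0
t 4.65 turn [-0.01  0.22  0.1 ] shift now [ 0.28  0.12 -0.03] shift after turn [ 0.28  0.12 -0.03] F [ 0.2  1.  -0.1] q [-0.13  0.65 -0.67  1.85  0.53  0.84 -2.19]
```

```bash
python3 -m crank '0 0.2 0.1 0.2 0 0 1; 0 0 0 0 0 0 0; 0 0 0 0 0 0 -1; 0 0 0 0 0 0 -1; 0 0 0 0 0 0 -1; 0 0 0 0 0 0 -1; 0 0 0 0 0 0 -1; 0 0 0 0 0 0 -1; 0 0 0 0 0 0 -1'; python3 go.py 0.505 0.316 0.004 -64.6;  python3 -m crank '0 0 0 0 0 -4 -1; 0 0 0 0 0 -5 -1; 0 0 0 0 0 -5 -1; 0 0 0 0 0 0 -1; 0 0 0 0 0 0 -1;0 0 0 0 0 0 -1'; python3 go.py 0.505 0.316 0.4 -64.6
python3 - <<'E'
from h import *
im,d,p=grab('wrist'); pickle.dump((im,d,p),open('w2.pkl','wb')); cv2.imwrite('pics/w2.png',im[:,:,::-1])
E
```

```text
time: 5.78
tool_pos: [0.5039, 0.317, 0.0042]
eef_rot: [-0.0, 0.976, 0.22, 0.0]
wrist_force: [-0.8, 0.4, 4.9]
gripper_width: 0.011
gripper_force: 58.9
t 5.78 turn [-0.02 -0.02 -0.01] shift now [0.06 0.14 0.02] shift after turn [0.06 0.14 0.02] F [-0.8  0.4  4.9] q [-0.13  0.65 -0.67  1.84  0.53  0.84 -2.2 ]
time: 6.52
tool_pos: [0.5028, 0.3149, 0.1415]
eef_rot: [0.001, 0.976, 0.219, -0.002]
wrist_force: [-0.9, -1.1, -2.7]
gripper_width: 0.0111
gripper_force: 59.1
t 6.53 turn [ 0.06  0.26 -0.04] shift now [ 1.200e-01  2.000e-02 -2.585e+01] shift after turn [  0.24  -0.   -25.85] F [-0.9 -1.1 -2.7] q [-0.04  0.48 -0.78  1.75  0.38  1.07 -2.08]
```

View pics/w2.png

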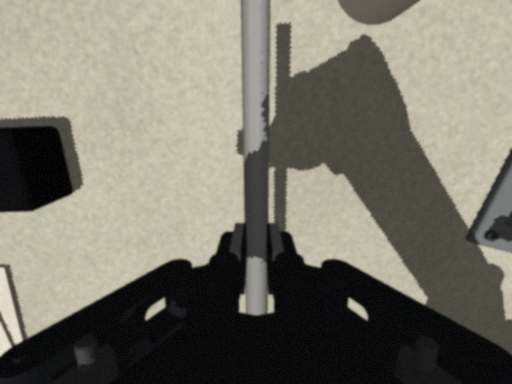

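The bar is gripped, running up the image along u≈256, with its outer end at (256,312). I'll measure its pose in the tool frame from depth.

```bash
cat > rodpose.py <<'E'
import sys
from h import *
from scipy.spatial.transform import Rotation as Ro
def rod(f=None):
    s=ctrl.sense(); 
    im,d,p=f or grab('wrist')
    w=s['eef_rot']; R=Ro.from_quat([w[1],w[2],w[3],w[0]])
    Q=R.inv().apply((cloud(d,p)-s['tool_pos']).reshape(-1,3)); ok=(d.ravel()>.02)&(abs(Q[:,1])<.012)&(abs(Q[:,0])<.2)&(Q[:,2]>-.06)&(Q[:,2]<.04)
    return Q[ok]
if __name__=='__main__':
    f=pickle.load(open(sys.argv[1],'rb')) if len(sys.argv)>1 else None
    q=rod(f)
    print(len(q),'x',q[:,0].min(),q[:,0].max())
    for a in np.arange(-.1,.16,.02):
        k=q[(q[:,0]>=a)&(q[:,0]<a+.02)]
        if len(k)>5: print(round(a+.01,2),len(k),'y',np.round(np.median(k[:,1])*1e3,1),'z near surf',np.round(np.percentile(k[:,2],[10,50])*1e3,1))
E
python3 rodpose.py w2.pkl
```

```text
10169 x -0.05037480147208523 0.11865058210988874
-0.05 228 y -0.1 z near surf [-10.4  -9.1]
-0.03 643 y 0.5 z near surf [-10.3  -9.2]
-0.01 1131 y 0.5 z near surf [-47.7 -10.3]
0.01 2511 y -0.0 z near surf [-52.5 -27.8]
0.03 901 y 0.0 z near surf [-10.   -8.8]
0.05 1010 y 0.1 z near surf [-10.   -8.6]
0.07 1150 y 0.1 z near surf [-9.9 -8.5]
0.09 1289 y 0.1 z near surf [-9.7 -8.4]
0.11 1306 y 0.1 z near surf [-9.6 -8.1]
```

```bash
python3 - <<'E'
from press import *
p=pickle.load(open('w1.pkl','rb'))[2]
a,b=ray(236,52.5,.007,p),ray(240,223.5,.007,p); print(a,b,(a+b)/2,np.linalg.norm(a-b),np.degrees(np.arctan2(*(a-b)[1::-1])))
u=(a-b)/np.linalg.norm(a-b); print('offset',((a+b)/2-[.5039,.317,.007])@u)
E
python3 go.py 0.4815 -0.1236 0.36 -64.6
```

```text
[0.61833003 0.37444604 0.007     ] [0.4176747  0.27893406 0.007     ] [0.51800237 0.32669005 0.007     ] 0.22222758050908437 25.45445715193528
offset 0.01689813098082271
t 6.58 turn [ 0.04  0.23 -0.03] shift now [-20.83  38.75 -21.72] shift after turn [-20.76  38.72 -21.83] F [ 0.4 -0.2 -2.4] q [-0.04  0.48 -0.78  1.75  0.38  1.07 -2.08]
```

```bash
python3 -m crank '0 0 0 0 0 -4 -1; 0 0 0 0 0 -6 -1; 0 0 0 0 0 -6 -1; 0 0 0 0 0 -6 -1; 0 0 0 -1 2 0 -1; 0 0 0 -2.4 4.5 0 -1;  0 0 0 -2.4 4.5 0 -1; 0 0 0 -2.4 4.5 0 -1; 0 0 0 -2.4 4.5 0 -1; 0 0 0 -2.4 4.5 0 -1; 0 0 0 -2.4 4.5 0 -1; 0 0 0 0 0 0 -1';python3 -m crank '0 0 0 -2.4 4.5 0 -1; 0 0 0 -2.4 4.5 0 -1; 0 0 -5 0 0 0 -1; 0 0 -10 0 0 0 -1;0 0 -10 0 0 0 -1; 0 0 -10 0 0 0 -1;0 0 -10 0 0 0 -1; 0 0 -10 0 0 0 -1;0 0 -10 0 0 0 -1; 0 0 -10 0 0 0 -1; 0 0 0 0 0 0 -1; 0 0 0 0 0 0 -1'; python3 go.py 0.4815 -0.1236 0.2 10.8
```

```text
time: 8.07
tool_pos: [0.4883, -0.0174, 0.3623]
eef_rot: [0.001, 0.977, 0.215, -0.002]
wrist_force: [-0.2, 1.4, -3.3]
gripper_width: 0.0107
gripper_force: 59.1
time: 9.57
tool_pos: [0.4843, -0.113, 0.3635]
eef_rot: [-0.0, 0.641, 0.768, -0.0]
wrist_force: [0.5, 0.8, -2.3]
gripper_width: 0.0111
gripper_force: 59.2
t 9.57 turn [-0.04 -0.03 -0.52] shift now [-1.01 -0.45 16.35] shift after turn [-0.99 -0.47 16.35] F [ 0.5  0.8 -2.3] q [ 0.72  0.07 -0.61  1.67  0.04  1.41  0.28]
```

```bash
python3 -m crank '0 0 -0.5 -1 -0.5 0 -1; 0 0 0 0 0 5 -1; 0 0 0 0 0 5 -1; 0 0 0 0 0 0 -1; 0 0 0 0 0 0 -1'; python3 go.py 0.4815 -0.1236 0.2 10.8
python3 - <<'E'
from press import *
im,d,p=grab('wrist'); pickle.dump((im,d,p),open('w3.pkl','wb')); th,t=pickle.load(open('pp.pkl','rb'))
R=np.array([[np.cos(th),-np.sin(th)],[np.sin(th),np.cos(th)]])
o=cv2.resize(im[:,:,::-1],(800,600)).copy()
for x,y,z in((135,-170,12),(-55,-170,12),(-55,60,12),(135,60,12),(8,-128,75),(8,-142,62),(0,-128,43),(0,-142,43),(25,23,52),(-25,-23,43)):
    q=proj([[*(R@np.array([x,y])/1e3+t),z/1e3]],p)[0]*800/512; print(x,y,z,q)
    if (abs(q)<3000).all(): cv2.circle(o,tuple(int(v) for v in q),2,(0,0,255),-1)
cv2.imwrite('pics/w3.png',o)
E
```

```text
time: 10.2
tool_pos: [0.4825, -0.1248, 0.266]
eef_rot: [0.001, 0.637, 0.771, 0.001]
wrist_force: [0.4, 0.6, -1.9]
gripper_width: 0.0111
gripper_force: 59.2
t 10.2 turn [0.16 0.08 0.03] shift now [ 0.14 -0.09  6.59] shift after turn [ 0.13 -0.07  6.6 ] F [ 0.4  0.6 -1.9] q [ 0.72  0.13 -0.61  1.83  0.08  1.2   0.28]
135 -170 12 [681.77755838 309.83603029]
-55 -170 12 [493.72121504 310.19326108]
-55 60 12 [509.99734503  54.12556244]
135 60 12 [731.31132412  54.02917119]
8 -128 75 [588.87832372 284.78347879]
8 -142 62 [580.32216084 296.73118052]
0 -128 43 [564.51649702 276.27714743]
0 -142 43 [562.87961633 291.16233241]
25 23 52 [621.14954622  91.79878506]
-25 -23 43 [548.19671279 154.22544872]
```

View pics/w3.png

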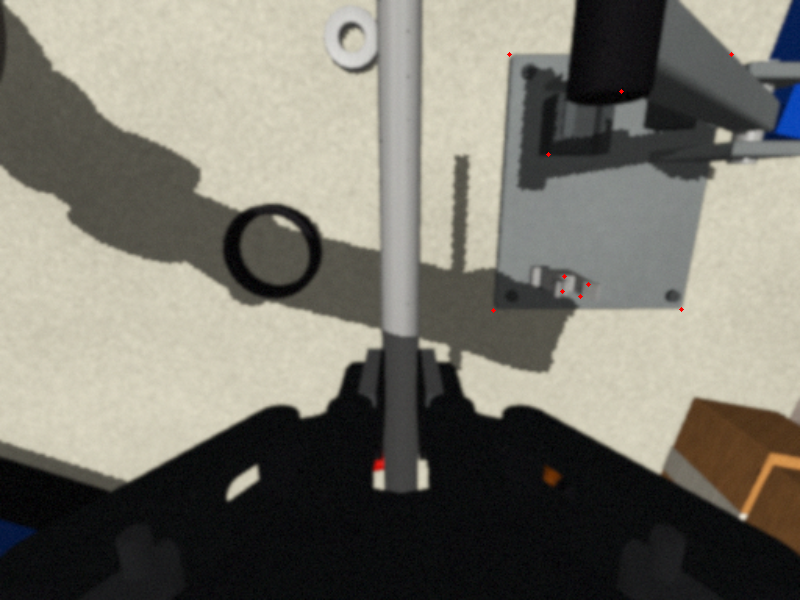

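The overlaid plate corners match the image at (494,310), (682,309) and (510,54) to about 1 mm, so the press pose is good. I descend in front of it, then slide in.

```bash
python3 -m crank '0.16 0.08 0 0.1 0 5 -1; 0 0 0 0 0 5 -1; 0 0 0 0 0 5 -1; 0 0 0 0 0 2.3 -1; 0 0 0 0 0 0 -1; 0 0 0 0 0 0 -1'
python3 - <<'E'
from press import *
th,t=pickle.load(open('pp.pkl','rb'))
R=np.array([[np.cos(th),-np.sin(th)],[np.sin(th),np.cos(th)]]);
for x in(-150,-40,0): print(x,R@np.array([x,-111])/1e3+t)
E
python3 go.py 0.4814 -0.1224 0.092 10.8; python3 go.py 0.6287 -0.0942 0.092 10.8
```

```text
time: 11.0
tool_pos: [0.4831, -0.1236, 0.0933]
eef_rot: [0.001, 0.637, 0.771, 0.0]
wrist_force: [-0.4, -0.3, -3.2]
gripper_width: 0.0111
gripper_force: 59.3
-150 [ 0.48141186 -0.12243367]
-40 [ 0.58945167 -0.10175998]
0 [ 0.62873887 -0.09424227]
t 11.0 turn [0.08 0.04 0.05] shift now [ 0.15 -0.14  0.13] shift after turn [ 0.15 -0.14  0.13] F [-0.4 -0.3 -3.2] q [ 0.66  0.33 -0.58  2.02  0.24  0.85  0.13]
t 11.0 turn [0.08 0.04 0.05] shift now [ 0.15 14.86  0.15] shift after turn [ 0.16 14.86  0.13] F [-0.4 -0.3 -3.2] q [ 0.66  0.33 -0.58  2.02  0.24  0.85  0.13]
```

```bash
python3 -m crank '0.08 0 0.05 0.15 2.5 0 -1; 0 0 0 0 3 0 -1; 0 0 0 0 3 0 -1; 0 0 0 0 3 0 -1; 0 0 0 0 2 0 -1;0 0 0 0 1.3 0 -1; 0 0 0 0 0 0 -1; 0 0 0 0 0 0 -1; 0 0 0 0 0 0 -1'; python3 go.py 0.6287 -0.0942 0.08 10.8; python3 rodpose.py
```

```text
time: 12.12
tool_pos: [0.6249, -0.0943, 0.0905]
eef_rot: [-0.002, 0.637, 0.77, -0.002]
wrist_force: [-1.3, 0.2, -2.8]
gripper_width: 0.0112
gripper_force: 59.3
t 12.12 turn [-0.29 -0.05 -0.01] shift now [-0.06  0.38  1.04] shift after turn [-0.06  0.38  1.05] F [-1.3  0.2 -2.8] q [ 0.48  0.55 -0.54  1.7   0.33  0.99  0.01]
10958 x -0.04917478312261866 0.13304251815235998
-0.05 202 y -0.7 z near surf [-10.5  -9.2]
-0.03 637 y -0.1 z near surf [-10.6  -9.4]
-0.01 1106 y -0.7 z near surf [-47.9 -10.5]
0.01 2538 y 0.4 z near surf [-52.7 -28.4]
0.03 900 y -0.6 z near surf [-10.3  -9. ]
0.05 1006 y -0.6 z near surf [-10.2  -9. ]
0.07 1144 y -0.6 z near surf [-10.1  -8.8]
0.09 2151 y 1.8 z near surf [-57.4  -9.7]
0.11 1204 y -2.8 z near surf [-10.3  -8.5]
0.13 70 y -10.8 z near surf [38.3 39.1]
```

```bash
python3 -m crank '-0.3 -0.05 0 -0.05 0.4 0 -1; 0 0 0 0 0 1 -1; 0 0 0 0 0 0 -1; 0 0 0 0 0 0 -1;  0 0 0 0 0 0 -1; 0 0 0 0 0 0 -1'; python3 go.py 0.6287 -0.0942 0.07 10.8
```

```text
time: 12.92
tool_pos: [0.6299, -0.0935, 0.0806]
eef_rot: [0.0, 0.637, 0.771, 0.001]
wrist_force: [-0.5, -0.3, -2.9]
gripper_width: 0.0112
gripper_force: 59.3
t 12.93 turn [ 0.08 -0.02  0.03] shift now [-0.05 -0.13  1.06] shift after turn [-0.05 -0.13  1.06] F [-0.5 -0.3 -2.9] q [ 0.47  0.57 -0.54  1.7   0.34  0.97 -0.  ]
```

```bash
python3 -m crank '0.08 0 0.03 -0.05 -0.12 0.5 -1; 0 0 0 0 0 0.5 -1; 0 0 0 0 0 0.5 -1; 0 0 0 0 0 0.5 -1; 0 0 0 0 0 0 -1; 0 0 0 0 0 0 -1'; python3 go.py 0.6287 -0.0942 0.047 10.8;python3 -m crank '0 0 0 0 0 0.5 -1; 0 0 0 0 0 0.5 -1; 0 0 0 0 0 0.4 -1; 0 0 0 0 0 0 -1; 0 0 0 0 0 0 -1'; python3 go.py 0.6287 -0.0942 0.047 10.8; python3 rodpose.py
```

```text
time: 13.68
tool_pos: [0.6304, -0.094, 0.0612]
eef_rot: [0.001, 0.637, 0.771, 0.001]
wrist_force: [3.5, 1.3, 2.1]
gripper_width: 0.0108
gripper_force: 59.8
t 13.68 turn [0.2  0.01 0.01] shift now [ 0.02 -0.18  1.42] shift after turn [ 0.02 -0.17  1.42] F [3.5 1.3 2.1] q [ 0.47  0.59 -0.53  1.72  0.36  0.93 -0.01]
time: 14.3
tool_pos: [0.6291, -0.0939, 0.0472]
eef_rot: [-0.0, 0.638, 0.77, 0.0]
wrist_force: [1.8, 0.8, 5.8]
gripper_width: 0.0109
gripper_force: 60.5
t 14.3 turn [ 0.02 -0.03 -0.02] shift now [-0.02 -0.04  0.02] shift after turn [-0.02 -0.04  0.02] F [1.8 0.8 5.8] q [ 0.46  0.61 -0.52  1.72  0.37  0.91 -0.02]
13375 x -0.04907552099222583 0.12286699507733144
-0.05 206 y -0.8 z near surf [-10.2  -9. ]
-0.03 639 y -0.2 z near surf [-14.5  -9.7]
-0.01 1199 y -0.7 z near surf [-47.7 -10.5]
0.01 2776 y 0.9 z near surf [-52.1 -24.4]
0.03 1187 y -0.1 z near surf [-10.5  -8.7]
0.05 1298 y -0.1 z near surf [-10.4  -8.7]
0.07 1483 y -0.1 z near surf [-10.5  -8.8]
0.09 2113 y -0.1 z near surf [-10.5  -7.6]
0.11 2413 y -0.1 z near surf [-10.3  -6.7]
0.13 61 y 7.6 z near surf [-0.8  3. ]
```

```bash
python3 -m crank '0 0 0 0 0 0.2 -1; 0 0 0 0 0 0.2 -1; 0 0 0 0 0 0 -1; 0 0 0 0 0 0 -1'; python3 go.py 0.6287 -0.0942 0.047 10.8
python3 - <<'E'
from press import *
im,d,p=grab('wrist'); cv2.imwrite('pics/w4.png',cv2.resize(im[:,:,::-1],(800,600)))
im,d,p=grab('scene'); c=proj([[.629,-.094,.08]],p)[0].astype(int); cv2.imwrite('pics/s4.png',cv2.resize(im[c[1]-60:c[1]+60,c[0]-80:c[0]+80,::-1],(800,600),interpolation=2))
E
```

```text
time: 14.85
tool_pos: [0.6292, -0.0939, 0.0468]
eef_rot: [0.0, 0.638, 0.77, -0.0]
wrist_force: [-6.2, 0.8, 25.2]
gripper_width: 0.011
gripper_force: 62.7
t 14.85 turn [-0.02  0.06 -0.04] shift now [-0.02 -0.05 -0.02] shift after turn [-0.02 -0.05 -0.02] F [-6.2  0.8 25.2] q [ 0.46  0.61 -0.52  1.72  0.37  0.91 -0.02]
```

View pics/w4.png

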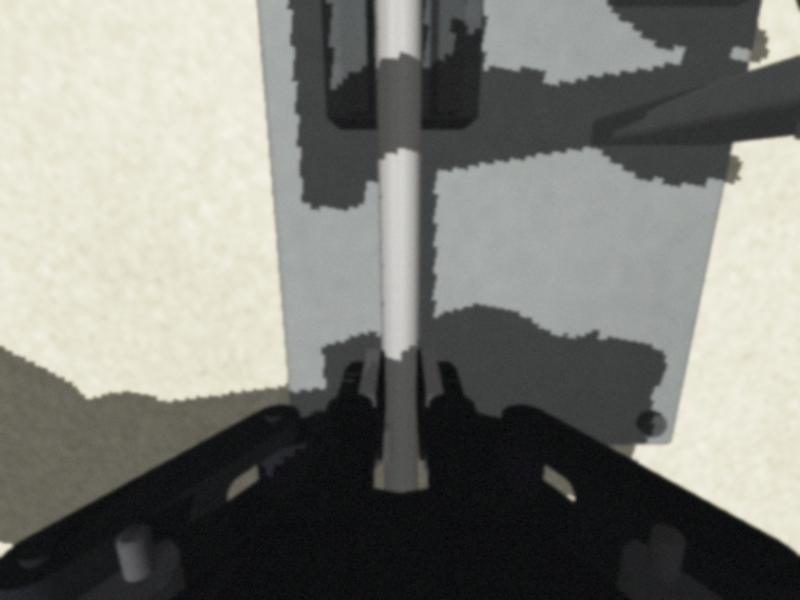

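View pics/s4.png

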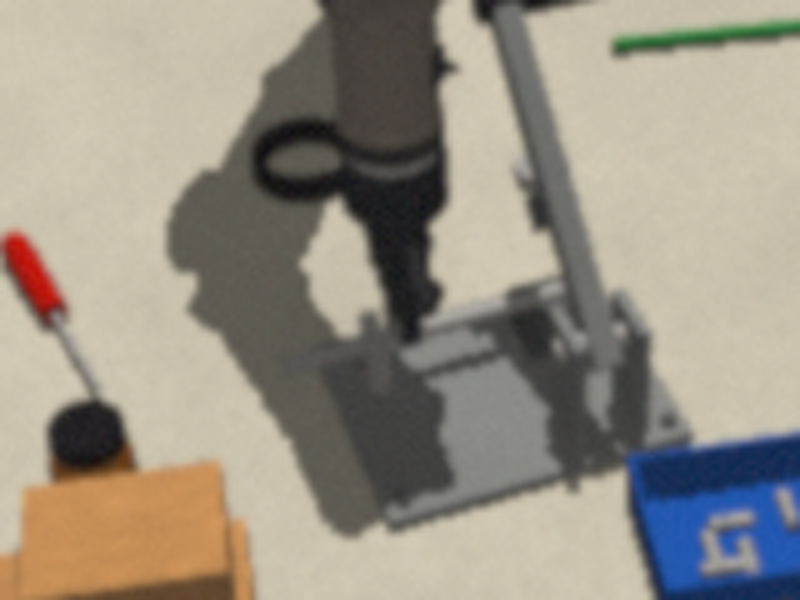

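The wrist view shows the bar centred between the anvil shoulders, ending near (400,60). The hard stop came at 25 N with the bar axis at 50 mm, so it is seated. I release and rise.

```bash
python3 -m crank '0 0 0 0 0 -0.35 -1; 0 0 0 0 0 0 -0.5; 0 0 0 0 0 0 0; 0 0 0 0 0 0 0; 0 0 0 0 0 0 0;0 0 0 0 0 0 0;  0 0 0 0 0 -2 0; 0 0 0 0 0 -4 0; 0 0 0 0 0 -5 -1; 0 0 0 0 0 -5 -1; 0 0 0 0 0 -1 -1; 0 0 0 0 0 0 -1'
python3 - <<'E'
from press import *
th,t=pickle.load(open('pp.pkl','rb')); R=np.array([[np.cos(th),-np.sin(th)],[np.sin(th),np.cos(th)]])
im,d,p=grab('wrist'); pickle.dump((im,d,p),open('w5.pkl','wb')); o=cv2.resize(im[:,:,::-1],(800,600)).copy()
for x,y,z in((0,-202,57),(0,-92,57),(0,18,57),(-55,-170,12),(135,-170,12)):
    q=proj([[*(R@np.array([x,y])/1e3+t),z/1e3]],p)[0]*800/512; print(x,y,z,q)
    if (abs(q)<3000).all(): cv2.circle(o,tuple(int(v) for v in q),2,(0,0,255),-1)
cv2.imwrite('pics/w5.png',o)
P=cloud(d,p); q=(P[...,:2]-t)@R; z=P[...,2]; m=(abs(q[...,0])<.012)&(z>.045)&(z<.065)&(d>.02)
for a in np.arange(-.21,.03,.02):
    k=m&(q[...,1]>=a)&(q[...,1]<a+.02); 
    if k.sum()>5: print(round(a+.01,2),k.sum(),'x',np.round(np.median(q[k][:,0]),4),'ztop',np.round(np.percentile(z[k],90),4))
E
python3 go.py 0.6287 -0.0942 0.2 10.8
```

```text
time: 16.45
tool_pos: [0.6291, -0.0943, 0.2174]
eef_rot: [0.001, 0.637, 0.77, 0.0]
wrist_force: [0.3, 0.4, 0.2]
gripper_width: 0.0003
gripper_force: 0.0
0 -202 57 [400.34948885 385.6148154 ]
0 -92 57 [400.11813287 251.23257233]
0 18 57 [399.83661764  87.71552658]
-55 -170 12 [338.83879954 329.56073767]
135 -170 12 [550.68553649 329.10382869]
-0.16 160 x -0.0002 ztop 0.0575
-0.14 193 x -0.0014 ztop 0.0629
-0.12 217 x -0.0013 ztop 0.0614
-0.1 191 x -0.0001 ztop 0.0578
-0.08 211 x -0.0001 ztop 0.0578
-0.06 215 x -0.0011 ztop 0.0578
-0.04 227 x -0.0011 ztop 0.0579
-0.02 313 x -0.0011 ztop 0.0577
-0.0 214 x -0.0064 ztop 0.0573
0.02 15 x -0.0095 ztop 0.054
t 16.5 turn [-0.06 -0.02 -0.01] shift now [0.01 0.05 1.57] shift after turn [0.01 0.05 1.57] F [0.3 0.3 0.7] q [ 0.51  0.43 -0.58  1.58  0.25  1.21  0.07]
```

View pics/w5.png

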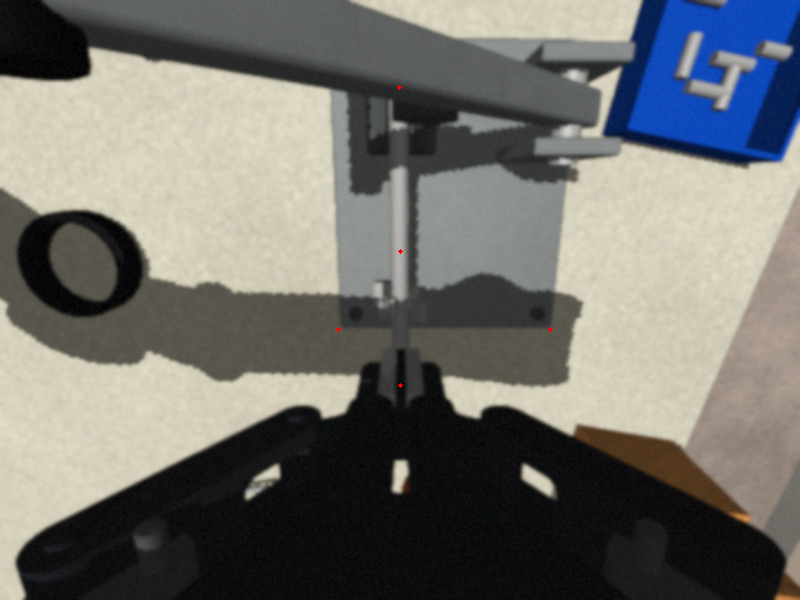

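The bar lies flat in the clip: depth puts its top at 57.7 mm all along, on the line u=400. Next I close the fingers and move above the handle.

```bash
python3 -m crank '0 0 0 0 0 -5 -1; 0 0 0 0 0 -5.3 -1; 0 0 0 3.8 -2.1 0 -1; 0 0 0 3.8 -2.1 0 -1; 0 0 0 3.8 -2.1 0 -1; 0 0 0 3.8 -2.1 0 -1; 0 0 0 0 0 0 -1; 0 0 0 0 0 0 -1';python3 - <<'E'
from press import *
th,t=pickle.load(open('pp.pkl','rb')); R=np.array([[np.cos(th),-np.sin(th)],[np.sin(th),np.cos(th)]])
prev=None
for f in np.arange(0,.76,.075):
    x=100-250*np.cos(.749-f); z=90+250*np.sin(.749-f)+13; print(round(f,3),np.round([x,z],1),np.round(R@np.array([x,40])/1e3+t,4), '' if prev is None else np.round([x-prev[0],prev[1]-z],1)); prev=(x,z)
E
python3 go.py 0.5187 0.0383 0.273 10.8
```

```text
time: 17.5
tool_pos: [0.5175, 0.0382, 0.3178]
eef_rot: [-0.001, 0.638, 0.77, -0.001]
wrist_force: [1.2, 0.3, -0.7]
gripper_width: 0.0001
gripper_force: 0.0
0.0 [-83.1 273.2] [0.5187 0.0385] 
0.075 [-95.3 259. ] [0.5067 0.0361] [-12.2  14.2]
0.15 [-106.5  244. ] [0.4958 0.0341] [-11.1  15.1]
0.225 [-116.5  228.1] [0.486  0.0322] [-10.   15.9]
0.3 [-125.2  211.5] [0.4774 0.0305] [-8.8 16.6]
0.375 [-132.7  194.3] [0.47   0.0291] [-7.5 17.2]
0.45 [-138.9  176.6] [0.4639 0.028 ] [-6.2 17.7]
0.525 [-143.8  158.5] [0.4592 0.027 ] [-4.8 18.1]
0.6 [-147.2  140.1] [0.4558 0.0264] [-3.5 18.4]
0.675 [-149.3  121.5] [0.4537 0.026 ] [-2.1 18.6]
0.75 [-150.   102.8] [0.453  0.0259] [-0.7 18.7]
t 17.5 turn [-0.13 -0.   -0.05] shift now [-0.01  0.13  4.48] shift after turn [-0.01  0.12  4.48] F [ 1.2  0.3 -0.7] q [ 0.45  0.14 -0.68  1.7   0.09  1.33 -0.06]
```

```bash
python3 -m crank '0 0 0 0 0.1 2 -1; 0 0 0 0 0 1.5 -1; 0 0 0 0 0 1 -1; 0 0 0 0 -0.6 0.7 -1; 0 0 0 0 -0.6 0.7 -1; 0 0 0 0 -0.55 0.75 -1; 0 0 0 0 -0.55 0.75 -1; 0 0 0 0 -0.5 0.8 -1; 0 0 0 0 -0.5 0.8 -1;  0 0 0 0 -0.45 0.83 -1; 0 0 0 0 -0.45 0.83 -1; 0 0 0 0 0 0 -1'; python3 go.py 0.4774 0.0305 0.2115 10.8
```

```text
time: 19.0
tool_pos: [0.4738, 0.0299, 0.212]
eef_rot: [-0.003, 0.638, 0.77, -0.004]
wrist_force: [-9.5, -2.2, 12.3]
gripper_width: -0.0001
gripper_force: 5.7
t 19.0 turn [-0.56  0.07 -0.08] shift now [-0.    0.36  0.04] shift after turn [-0.01  0.36  0.05] F [-9.5 -2.2 12.3] q [ 0.47  0.14 -0.68  1.94  0.1   1.1  -0.07]
```

```bash
python3 -m crank '0 0 0 0 -0.1 0.86 -1; 0 0 0 0 -0.2 0.86 -1; 0 0 0 0 -0.3 0.88 -1; 0 0 0 0 -0.3 0.88 -1; 0 0 0 0 -0.24 0.9 -1; 0 0 0 0 -0.24 0.9 -1; 0 0 0 0 -0.17 0.92 -1; 0 0 0 0 -0.17 0.92 -1;0 0 0 0 0 0 -1'; python3 go.py 0.4558 0.0264 0.1401 10.8
```

```text
time: 20.12
tool_pos: [0.4581, 0.0274, 0.1406]
eef_rot: [-0.002, 0.638, 0.77, -0.003]
wrist_force: [-6.1, -1.3, 9.5]
gripper_width: -0.0003
gripper_force: 4.4
t 20.12 turn [-0.39  0.01 -0.05] shift now [-0.05 -0.25  0.06] shift after turn [-0.05 -0.25  0.05] F [-6.1 -1.3  9.5] q [ 0.45  0.2  -0.67  2.06  0.16  0.93 -0.12]
```

```bash
python3 -m crank '0 0 0 0 -0.2 0.93 -1; 0 0 0 0 -0.2 0.93 -1; 0 0 0 0 -0.1 0.94 -1; 0 0 0 0 0 0.94 -1; 0 0 0 0 0 0.2 -1; 0 0 0 0 0 0 -1; 0 0 0 0 0 0 -1'; python3 go.py 0.453 0.0259 0.1028 10.8
```

```text
time: 21.0
tool_pos: [0.4547, 0.0267, 0.1029]
eef_rot: [-0.001, 0.638, 0.77, -0.002]
wrist_force: [-6.6, -1.7, 16.1]
gripper_width: -0.0
gripper_force: 8.0
t 21.0 turn [-0.23  0.06 -0.07] shift now [-0.05 -0.18  0.01] shift after turn [-0.04 -0.18  0.01] F [-6.6 -1.7 16.1] q [ 0.43  0.26 -0.66  2.11  0.21  0.85 -0.16]
```

```bash
python3 -m crank '0 0 0 0 0 0.15 -1; 0 0 0 0 0 0.1 -1; 0 0 0 0 0 0 -1; 0 0 0 0 0 0 -1'; python3 go.py 0.453 0.0259 0.1028 10.8
python3 - <<'E'
from press import *
im,d,p=grab('scene'); cv2.imwrite('pics/s6.png',cv2.resize(im[120:300,180:420,::-1],(800,600),interpolation=2))
E
```

```text
time: 21.5
tool_pos: [0.4547, 0.0267, 0.1022]
eef_rot: [-0.001, 0.638, 0.77, -0.003]
wrist_force: [-13.0, -1.6, 33.9]
gripper_width: -0.0001
gripper_force: 16.6
t 21.5 turn [-0.28  0.15 -0.08] shift now [-0.05 -0.19 -0.06] shift after turn [-0.04 -0.19 -0.06] F [-13.   -1.6  33.9] q [ 0.43  0.26 -0.66  2.11  0.21  0.85 -0.17]
```

View pics/s6.png

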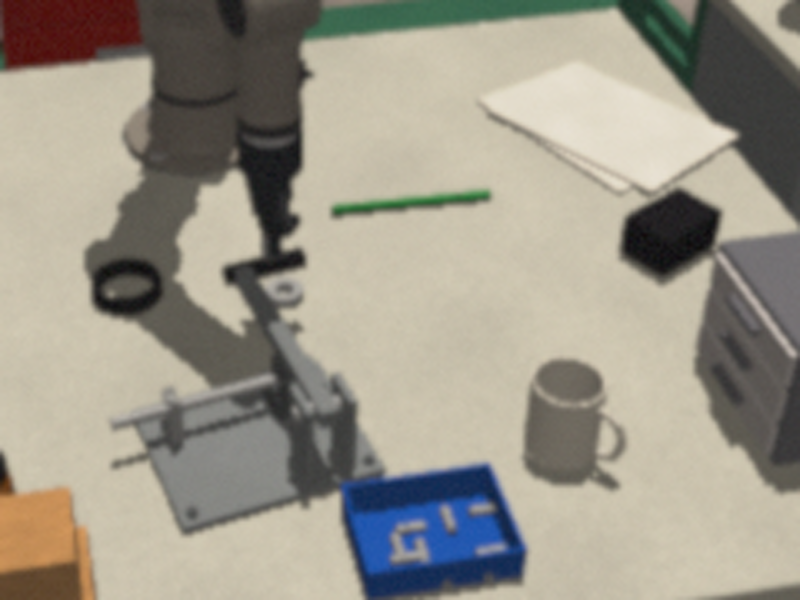

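The lever is level with the handle at (265,268), hard on its stop at 34 N. The bar is still in the clip, visible from (115,422) to (275,385). I follow the lever back up.

```bash
python3 -m crank '0 0 0 0 0 -0.4 -1; 0 0 0 0 0 -1 -1; 0 0 0 0 0.1 -1.8 -1; 0 0 0 0 0.35 -1.84 -1; 0 0 0 0 0.48 -1.8 -1; 0 0 0 0 0.62 -1.77 -1; 0 0 0 0 0.75 -1.72 -1; 0 0 0 0 0.88 -1.66 -1; 0 0 0 0 1 -1.6 -1; 0 0 0 0 1.1 -1.5 -1; 0 0 0 0 1.2 -1.4 -1; 0 0 0 0 0 -1 -1'; python3 go.py 0.5187 0.0385 0.273 10.8; python3 -m crank '0 0 0 0 0 -1.5 -1; 0 0 0 0 0 -2 -1; 0 0 0 0 0 -4 -1; 0 0 0 0 0 -4 -1; 0 0 0 0 0 0 -1; 0 0 0 -4 -4 0 -1; 0 0 0 -4 -4 0 -1; 0 0 0 -4 0 0 -1; 0 0 0 -4 0 0 -1; 0 0 0 0 0 0 -1; 0 0 0 0 0 0 -1';  python3 - <<'E'
from press import *
th,t=pickle.load(open('pp.pkl','rb')); R=np.array([[np.cos(th),-np.sin(th)],[np.sin(th),np.cos(th)]])
print(ctrl.sense()['tool_pos'],ctrl.sense()['wrist_force'])
for n in ('scene','top','wrist'):
    im,d,p=grab(n); P=cloud(d,p); q=(P[...,:2]-t)@R; z=P[...,2]
    if n=='scene': cv2.imwrite('pics/s7.png',cv2.resize(im[120:300,180:420,::-1],(800,600),interpolation=2))
    m=(abs(q[...,0]+.083)<.03)&(q[...,1]>0.02)&(q[...,1]<.08)&(z>.15)&(z<.3)&(d>0.02)
    if m.sum(): print(n,'handle',m.sum(),'x',np.median(q[m][:,0]),'ztop',np.percentile(z[m],[50,90]))
    m=(abs(q[...,0])<.012)&(z>.045)&(z<.065)&(d>.02)
    for a in np.arange(-.21,0,.02):
        k=m&(q[...,1]>=a)&(q[...,1]<a+.02); 
        if k.sum()>5: print(round(a+.01,2),k.sum(),'x',np.round(np.median(q[k][:,0]),4),'ztop',np.round(np.percentile(z[k],90),4))
E
```

```text
time: 23.05
tool_pos: [0.5212, 0.0397, 0.2754]
eef_rot: [0.001, 0.638, 0.77, 0.001]
wrist_force: [-0.3, -0.0, -0.8]
gripper_width: -0.0004
gripper_force: 0.0
t 23.05 turn [ 0.17 -0.06 -0.02] shift now [-0.07 -0.27  0.24] shift after turn [-0.07 -0.27  0.24] F [-0.3 -0.  -0.8] q [ 0.45  0.18 -0.68  1.76  0.12  1.24 -0.08]
time: 24.42
tool_pos: [0.47, -0.1317, 0.3882]
eef_rot: [-0.002, 0.637, 0.771, -0.0]
wrist_force: [0.6, 0.8, 0.1]
gripper_width: -0.0003
gripper_force: 0.0
[ 0.47000599 -0.13174064  0.38824283] [0.5891153  0.78209038 0.14585   ]
scene handle 108 x -0.07375749734901677 ztop [0.26686057 0.27248881]
-0.2 18 x 0.0043 ztop 0.0571
-0.18 24 x 0.0034 ztop 0.0563
-0.16 20 x 0.0031 ztop 0.0572
-0.14 21 x -0.001 ztop 0.0609
-0.12 16 x 0.004 ztop 0.0576
-0.1 19 x 0.0036 ztop 0.0566
-0.08 20 x 0.0019 ztop 0.0587
-0.06 20 x 0.0019 ztop 0.0566
-0.04 21 x 0.0025 ztop 0.0586
-0.02 20 x 0.0012 ztop 0.0561
-0.0 22 x 0.0011 ztop 0.0564
top handle 164 x -0.08301754892314428 ztop [0.27184769 0.27501512]
-0.2 15 x 0.0004 ztop 0.0604
-0.18 19 x -0.001 ztop 0.0589
-0.16 22 x 0.0003 ztop 0.0582
-0.14 26 x 0.0005 ztop 0.0614
-0.12 23 x -0.0007 ztop 0.0597
-0.1 23 x -0.0006 ztop 0.0594
-0.08 19 x -0.0007 ztop 0.0589
-0.06 23 x -0.0006 ztop 0.0598
-0.04 21 x -0.0015 ztop 0.0604
-0.02 9 x 0.0016 ztop 0.0574
-0.0 10 x -0.0031 ztop 0.0578
wrist handle 1066 x -0.0853343357965218 ztop [0.27207282 0.27419231]
-0.2 49 x -0.0013 ztop 0.0577
-0.18 79 x -0.0017 ztop 0.0578
-0.16 85 x -0.0017 ztop 0.0577
-0.14 97 x 0.0008 ztop 0.0622
-0.12 96 x -0.0022 ztop 0.0588
-0.1 94 x -0.0021 ztop 0.058
-0.08 92 x -0.0025 ztop 0.0581
-0.06 100 x -0.0024 ztop 0.0579
-0.04 102 x -0.0025 ztop 0.0579
-0.02 134 x -0.0026 ztop 0.0578
-0.0 128 x -0.0006 ztop 0.058
```

View pics/s7.png

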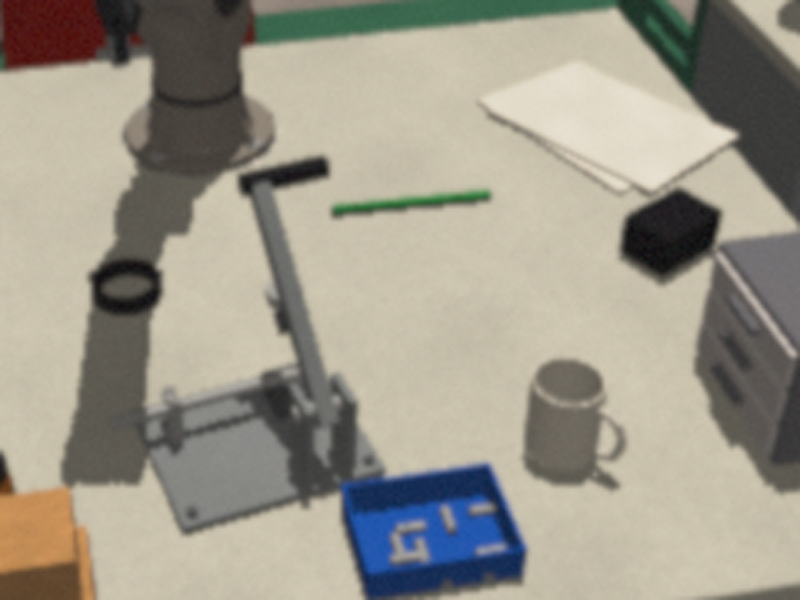

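The lever is fully up, with the handle at (285,172) and its top 273 mm high. The bar lies level in the clip and the gripper is clear of everything, so I hand the job in.

```bash
python3 -c "
from rig import ctrl
print(ctrl.hand_in())"
```

```text
the job is handed in; nothing more can be done
None
```

The bar is clipped in and stamped, the lever went to its stop and is back fully up, and the job was handed in at about 24.5 s of the 69 s allowed; the hand-in call returned no verdict.

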